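# Weighted drift bar into its sloping rest, heavy end down

## Robot

A 7-joint arm with a two-finger parallel gripper is mounted at the origin on a cart in front of the work surface, level with it; the furniture and walls round the work are solid. World frame = base frame: x ahead of the robot, y to its left, z up, the work surface at z = 0. Lengths are in m, angles in rad, forces in N, time in s.
With the tool pointing down it reaches from about 0.425 to 0.95 m from the base axis. Payload 16.7 kg.
Tool frame: the origin (TCP) lies at the very end of the fingers, on their centre line; the grasp point (between the pads) lies 19 mm behind it (robot.tcp_to_grasp is the distance from the TCP to the grasp point, in m); z points along the fingers, y is the direction in which the jaws open and shut (so a half turn about z gives the same grasp; the last joint's range is limited). The gripper opens to 94 mm and grips with 3 to 60 N. Pads are 16 mm wide; open, the fingers measure 119 mm over their backs; the gripper's body (75 mm by 177 mm) begins 78 mm behind the grasp point.
Start: joints at [-1.306, 0.426, 0.074, 1.606, -0.034, 1.111, -0.067], TCP at [0.272, 0.618, 0.205] pointing down, gripper open.
Joint ranges: [-2.85, 2.85], [-0.5, 2.14], [-1.23, 1.37], [0.21, 2.46], [-1.02, 4.16], [0.16, 2.05], [-2.73, 2.73]. Speed limits (rad/s): [1.89, 1.89, 2.39, 2.39, 3.01, 3.01, 3.01].

## Interface

Orientations are given as a unit quaternion [x, y, z, w].
In Python, from plant import sense, optics, sign_off, robot gives the robot as it stands. The module is installed in compiled form; this text tells all that it offers.
- The arm moves only by the shell command python3 -m crank 'ROWS' [FORCE]. ROWS is JSON, a list of rows, each a list of 5 numbers: the closure, from -1 (fully open) to 1 (shut), then the shift along the tool's x, y, z in m, then the turn about the tool's z in rad. In form: [[jaw, x, y, z, roll], ...]. A call has 1 to 20 rows; each row is the pose to reach, as a shift and turn from the pose measured when the call began, along the tool's axes at that moment; what a row does not reach only later rows make up. A row lasts 1/8 s, in which the tool goes at most 62.5 mm and 10.7 degrees, less where a joint would pass 70% of its speed; a pose out of reach is approached as far as the arm can. A call with a gripper value outside its range is refused whole. The fingers move at their own pace and stop on an object; FORCE is the grip in N (left out, the last holds). Time passes only in rows, so rows that repeat a pose let the fingers close. It gives the time, the measured TCP pose, the force and the opening at its end, in the units of the state.
- sense(): the state, without advancing time (a new reading comes with each control period).
- optics.get_image(name): name is "scene" or "side" or "wrist"; returns the picture (384x512x3 uint8, red, green, blue); there is no depth.
- optics.camera_info(name): a dict with "vfov" (degrees; the focal length in pixels is half the picture's height over the tangent of half this angle, whatever the lens; pixels are square), "cx", "cy" (the principal point, pixels), "dist_coeffs" ([k1, k2, p1, p2, k3] as OpenCV has them; the pictures are not rectified), "cam_to_world" (4x4, takes a point from camera to world coordinates); the wrist camera has in their place "hand_eye" (4x4, takes a point from camera to tool coordinates, whose origin is the TCP and whose axes are the flange's). Camera axes: x right, y down, z forward; pixel columns grow to the right and rows downward; lengths in m; the calibration is good to about 2 mm. A picture is of the moment at which its call begins: read the wrist's pose just before it. camera_info takes no time and is no camera call.
- sign_off(): hands the job in, once; it reports no verdict.
The state is a dict: "t": time; "joints": joint angles; "joint_vel": joint speeds; "joint_torque": joint torques, N m; "eef_pos": TCP position; "eef_rot": TCP orientation; "wrist_force": force on the tool from outside, world axes, zero at the start; "moment": the same for the moment, N m; "finger_gap": opening from 0.0 (shut) to 1.0 (fully open).
Only numpy, scipy, OpenCV 4.12 (cv2) and the standard library are available. Lean on these libraries where they do the work, as an engineer would, in place of code of your own. Each camera call takes 0.05 s, during which the arm holds its last target.

## Task

One end of the square steel drift bar has a slug hidden inside, but both ends look alike. Lift the bar clear of the bench to find out which end is the heavy one, then lay it in the channel of the sloping rest flat on its floor with the heavy end at the bottom, next to the foot stop, and let go. The other way round it would tip out over the short channel's upper edge.

Things in the scene. Friction and masses are not known exactly. Their poses are not given: they have to be found in the camera images.
- bar_mid (a point): Middle of the loose drift bar: a plain square steel bar, 180 mm long, 24 x 24 mm thick, lying flat on the bench in any direction, with a black rubber sleeve on each end and two thin dark rings either side of the middle. The point is half-way along and half-way up; x runs along the bar, z points up as it lies.
- drift_bar: The same bar, 0.34 to 0.48 kg; origin at the middle of its underside. It balances about 45 mm from its middle, towards one end (never told which): held by its middle in mid-air the heavy end pulls down with about 0.18 N m. In a firm grip (about 45 N) on its side faces it stays nearly level; in a weak one the heavy end droops.
- rest_seat (a point): Where the middle of the bar lies when it is home in the sloping rest: 81 mm above the bench, 20 mm beyond the channel's upper end, free for fingers at both sides and below. x points up along the slope (30 degrees above level), z square away from the channel floor. Home, the bar's underside is on the floor, its lower end at the foot stop; 20 mm short of it is near enough, perched on top is not.
- bar_rest: The sloping rest, fixed to the bench: a grey open channel on a dark base plate 115 x 80 mm. Origin at the underside, z up, x level towards the channel's UPPER end. The channel rises at 30 degrees towards +x; inside it is 44 mm wide between side walls 16 mm high, its floor 70 mm long from a 20 mm high foot stop at the lower (-x) end.

How it is judged:
On the way:
1. the bar is lifted clear of the bench (its middle more than 100 mm up) (height (world z) of bar_mid above 0.1 m), for 0.3 s.
At the end, for the whole second after the job is handed in: The bar lies released and at rest along the floor of the sloping channel, heavy end lowest (the wrong way round it tips out), its middle within 30 mm of the seat point and its length within 12 degrees of the channel's slope (distance between bar_mid and rest_seat below 0.03 m and angle between the x axis of bar_mid and the x axis of rest_seat, either way round below 0.21 rad and linear speed of drift_bar below 0.02 m/s); the robot touches nothing.
It also fails if it takes over 40 s, if anything falls off the work surface, if the arm or the gripper's body presses on something with over 40 N, if the wrist force passes 120 N, or if a joint passes its speed limit or range.

## Working session

There is one attempt and no reset: what is moved stays moved. The work goes in short steps, Python scripts to look and compute and a shell command to move; the robot and the scene stay as the last step left them, time stands still between calls to the robot, and variables do not carry over. Pictures are saved under pics/ and viewed, and the job is handed in when it is done.

```bash
mkdir -p pics
cat > h.py <<'E'
import numpy as np,cv2
from plant import sense,optics,robot
from scipy.spatial.transform import Rotation as R
def K(n):
    i=optics.camera_info(n);f=192/np.tan(np.radians(i['vfov'])/2)
    return np.array([[f,0,i['cx']],[0,f,i['cy']],[0,0,1]]),np.array(i['dist_coeffs'])
def T(n,s=None):
    i=optics.camera_info(n)
    if n!='wrist': return np.array(i['cam_to_world'])
    s=s or sense();M=np.eye(4);M[:3,:3]=R.from_quat(s['eef_rot']).as_matrix();M[:3,3]=s['eef_pos']
    return M@np.array(i['hand_eye'])
def rays(n,px,M):
    k,d=K(n);u=cv2.undistortPoints(np.array(px,float).reshape(-1,1,2),k,d).reshape(-1,2)
    v=np.c_[u,np.ones(len(u))]@M[:3,:3].T
    return M[:3,3],v/np.linalg.norm(v,axis=1)[:,None]
def onplane(n,px,z,M):
    o,v=rays(n,px,M);return o+v*((z-o[2])/v[:,2])[:,None]
def tri(obs): # list of (o,v)
    A=0;b=0
    for o,v in obs:
        P=np.eye(3)-np.outer(v,v);A=A+P;b=b+P@o
    p=np.linalg.solve(A,b);return p,[np.linalg.norm((np.eye(3)-np.outer(v,v))@(p-o)) for o,v in obs]
def proj(n,P,M):
    k,d=K(n);Mi=np.linalg.inv(M);return cv2.projectPoints(np.array(P,float).reshape(-1,1,3),cv2.Rodrigues(Mi[:3,:3])[0],Mi[:3,3],k,d)[0].reshape(-1,2)
def snap(n,f):
    s=sense();im=optics.get_image(n);cv2.imwrite(f'pics/{f}.png',im[:,:,::-1]);np.save(f'pics/{f}_T.npy',T(n,s));return im
E
python3 - <<'E'
from h import *
print(sense(),robot.tcp_to_grasp)
for n in('scene','side','wrist'):
    snap(n,n+'0');print(n,optics.camera_info(n))
E
```

```text
{'t': 0.0, 'joints': array([-1.30547984,  0.42670947,  0.07387052,  1.60661905, -0.03409117,
        1.11078948, -0.06709607]), 'joint_vel': array([ 0.00088822, -0.00256568,  0.00088729,  0.00042089, -0.00051402,
        0.00171524,  0.00049502]), 'joint_torque': array([ 3.18751090e-04, -9.35828662e+01,  3.66715707e+00, -4.54175305e+01,
       -4.88905062e-02,  2.00356002e-02,  3.64278242e-05]), 'eef_pos': array([0.27190508, 0.61733018, 0.20478592]), 'eef_rot': array([ 2.05944917e-01,  9.78563381e-01, -6.28059422e-04, -7.69669173e-05]), 'wrist_force': array([ 0.07527077, -0.10858198,  0.07563613]), 'moment': array([0.02746144, 0.00092069, 0.0038192 ]), 'finger_gap': 0.9997703368936229} 0.0188
scene {'vfov': 42.75186482848717, 'cx': 259.05842824753324, 'cy': 189.91337447960092, 'dist_coeffs': array([-0.16471273,  0.        ,  0.        ,  0.        ,  0.        ]), 'cam_to_world': array([[-0.74193707, -0.27222118,  0.61271936, -0.05559377],
       [-0.67041279,  0.28932425, -0.68325556,  0.67625703],
       [ 0.00872207, -0.91770753, -0.39716095,  0.43664636],
       [ 0.        ,  0.
[... 300 characters left out ...]
7536743, -0.59207228,  0.78657274, -0.57583769],
       [-0.0116484 , -0.79765034, -0.60300768,  0.59740025],
       [ 0.        ,  0.        ,  0.        ,  1.        ]])}
wrist {'vfov': 60.58373689743357, 'cx': 255.8915996634575, 'cy': 187.69788839939704, 'dist_coeffs': array([-0.06395215,  0.        ,  0.        ,  0.        ,  0.        ]), 'hand_eye': array([[-7.76702928e-04, -9.65136957e-01, -2.61744247e-01,
         7.55562768e-02],
       [ 9.99999683e-01, -7.03580051e-04, -3.73080108e-04,
         4.51865404e-04],
       [ 1.75915370e-04, -2.61744453e-01,  9.65137198e-01,
        -1.80683743e-01],
       [ 0.00000000e+00,  0.00000000e+00,  0.00000000e+00,
         1.00000000e+00]])}
```

View pics/scene0.png

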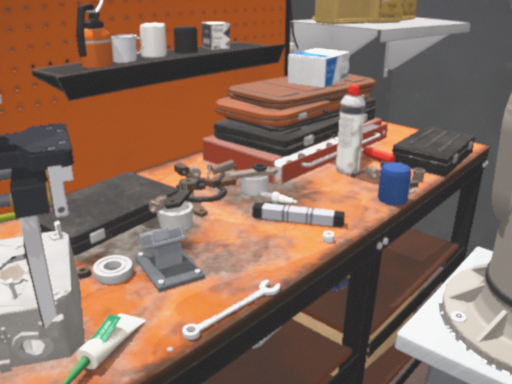

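View pics/side0.png

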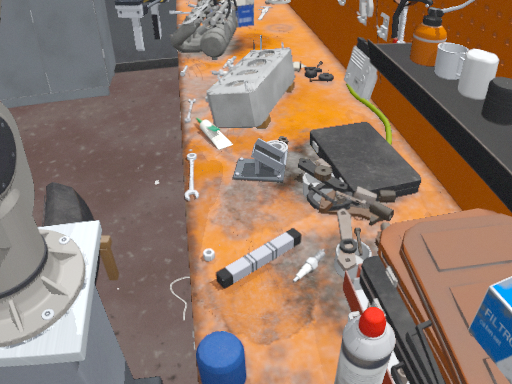

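View pics/wrist0.png

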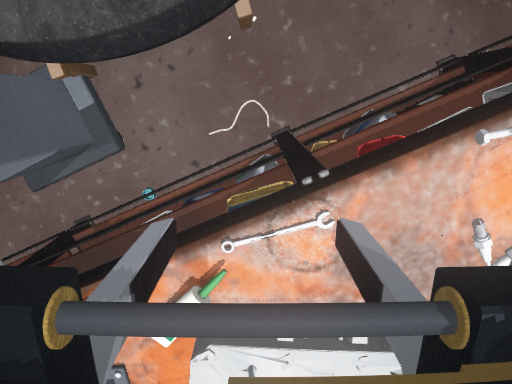

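The bar shows in scene at (253,211)–(343,218) and in side at (219,276)–(300,236). The rest is at about (170,262) in scene and (262,163) in side. I'll zoom in on both.

Run:
```python
import cv2,numpy as np
a=cv2.imread('pics/scene0.png');b=cv2.imread('pics/side0.png')
def c(im,x,y,w,h):return cv2.resize(im[y:y+h,x:x+w],(400,300),interpolation=cv2.INTER_CUBIC)
o=np.vstack([np.hstack([c(a,240,180,120,90),c(a,120,215,100,75)]),np.hstack([c(b,200,215,120,90),c(b,215,125,100,75)])])
cv2.imwrite('pics/z1.png',o)
```

```text
(no output)
```

View pics/z1.png

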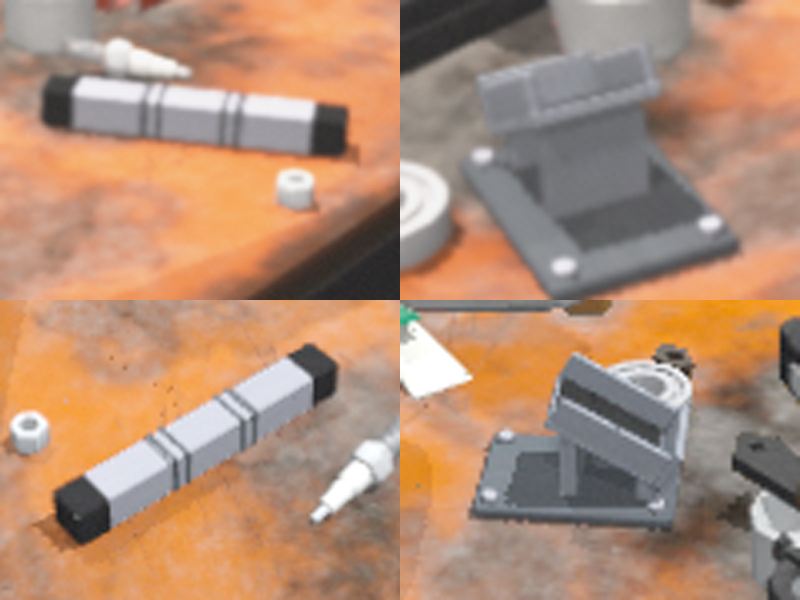

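The zoom shows the bar with its rings and sleeves. The rest's channel rises toward the side image's left (roughly -x world), and the base plate screws are visible. I'll triangulate roughly.

Run:
```python
from h import *
Ts,Td=T('scene'),T('side')
def A(x,y,s,ox,oy):return (x/s+ox,y/s+oy)
def two(p,q):
    return tri([(lambda r:(r[0],r[1][0]))(rays('scene',[p],Ts)),(lambda r:(r[0],r[1][0]))(rays('side',[q],Td))])
s=10/3
# screws: scene near-L(482,155) front(565,267) right(710,224); side
sc=[A(482,155,4,120-100,215),A(565,267,4,20,215),A(710,224,4,20,215)]
sd=[A(505-400,435-300,4,215,125),A(490-400,495-300,4,215,125),A(655-400,503-300,4,215,125)]
for i,p in enumerate(sc):print('scene screw',p,onplane('scene',[p],.01,Ts))
for i,p in enumerate(sd):print('side screw',p,onplane('side',[p],.01,Td))
# bar ends top
for p in [(A(60,85,s,240,180)),A(332,115,s,240,180)]:print('bar scene',onplane('scene',[p],.024,Ts))
for p in [A(82,200,s,200,215),A(312,57,s,200,215)]:print('bar side',onplane('side',[p],.024,Td))
```

```text
scene screw (140.5, 253.75) [[0.56639474 0.28181483 0.01      ]]
scene screw (161.25, 281.75) [[0.47381655 0.30912779 0.01      ]]
scene screw (197.5, 271.0) [[0.45630529 0.25017029 0.01      ]]
side screw (241.25, 158.75) [[0.47205072 0.30804263 0.01      ]]
side screw (237.5, 173.75) [[0.45529041 0.24854521 0.01      ]]
side screw (278.75, 175.75) [[0.54566532 0.22298558 0.01      ]]
bar scene [[0.5306155  0.02525398 0.024     ]]
bar scene [[ 0.38939744 -0.05137896  0.024     ]]
bar side [[ 0.39301757 -0.06131952  0.024     ]]
bar side [[0.53238302 0.02113802 0.024     ]]
```

```bash
python3 -m crank '[[-1,-0.02,-0.02,-0.05,0],[-1,-0.08,-0.05,-0.09,0],[-1,-0.13,-0.09,-0.1,0],[-1,-0.18,-0.13,-0.1,0],[-1,-0.23,-0.17,-0.1,0],[-1,-0.28,-0.21,-0.1,0],[-1,-0.324,-0.24,-0.1,0],[-1,-0.324,-0.24,-0.1,0],[-1,-0.324,-0.24,-0.1,0]]'
python3 - <<'E'
from h import *
snap('wrist','w1');s=sense();print(s['joint_vel'].round(3),s['eef_pos'],s['eef_rot'])
E
```

```text
t: 1.27
eef_pos: [0.4718, 0.267, 0.3051]
eef_rot: [0.207, 0.978, -0.0, -0.0]
wrist_force: [-0.4, 0.0, 0.4]
finger_gap: 1.001
[-0.018  0.005 -0.014 -0.002  0.    -0.    -0.003] [0.471231   0.26819158 0.30504645] [ 2.05631234e-01  9.78629397e-01 -4.66959500e-04 -2.82540061e-04]
```

View pics/w1.png

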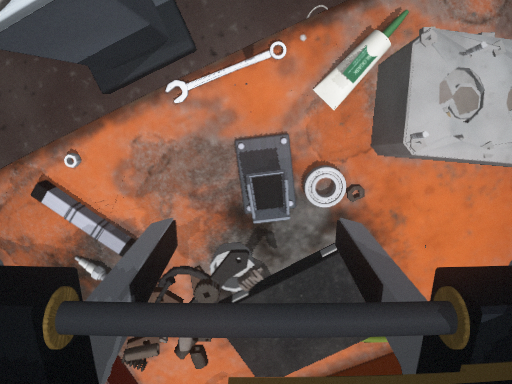

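The wrist view shows the rest at about (265,175), with its upper end facing up-image, and part of the bar at lower left. I'll take a second, displaced view.

```bash
python3 -m crank '[[-1,-0.03,-0.05,0.03,0],[-1,-0.06,-0.1,0.05,0],[-1,-0.06,-0.12,0.05,0],[-1,-0.06,-0.12,0.05,0]]'
python3 - <<'E'
from h import *
snap('wrist','w2');s=sense();print(s['joint_vel'].round(3),s['eef_pos'])
a=cv2.imread('pics/w1.png');b=cv2.imread('pics/w2.png')
cv2.imwrite('pics/z2.png',cv2.resize(a[120:240,215:315],(500,600),interpolation=cv2.INTER_CUBIC))
E
```

```text
t: 1.82
eef_pos: [0.4773, 0.1347, 0.2554]
eef_rot: [0.206, 0.979, -0.0, -0.0]
wrist_force: [-0.3, 1.0, 0.2]
finger_gap: 0.999
[-0.013  0.013 -0.012 -0.015 -0.004 -0.003 -0.   ] [0.47762536 0.13593772 0.25561354]
```

View pics/z2.png

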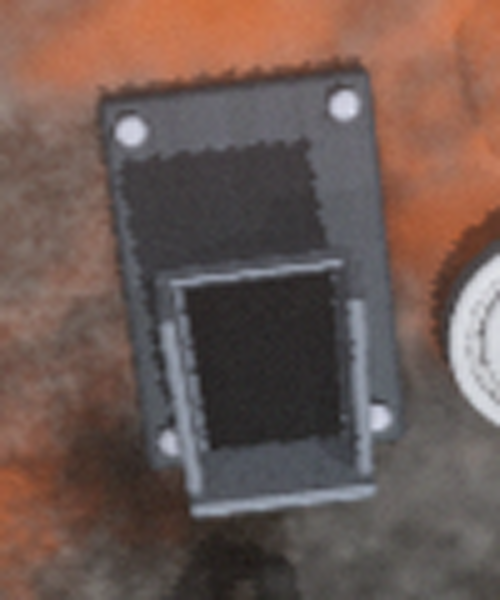

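View pics/w2.png

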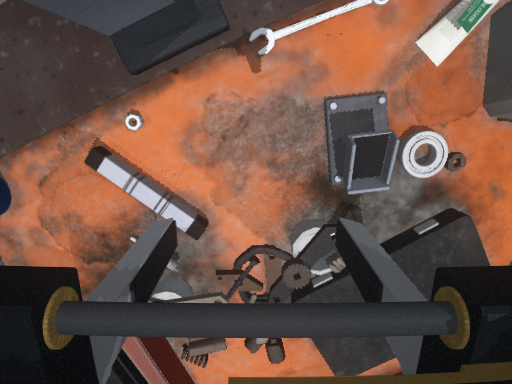

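Run:
```python
import cv2
b=cv2.imread('pics/w2.png')
cv2.imwrite('pics/z3.png',cv2.resize(b[85:205,315:415],(500,600),interpolation=cv2.INTER_CUBIC))
cv2.imwrite('pics/z4.png',cv2.resize(b[135:255,75:235],(800,600),interpolation=cv2.INTER_CUBIC))
```

```text
(no output)
```

View pics/z3.png

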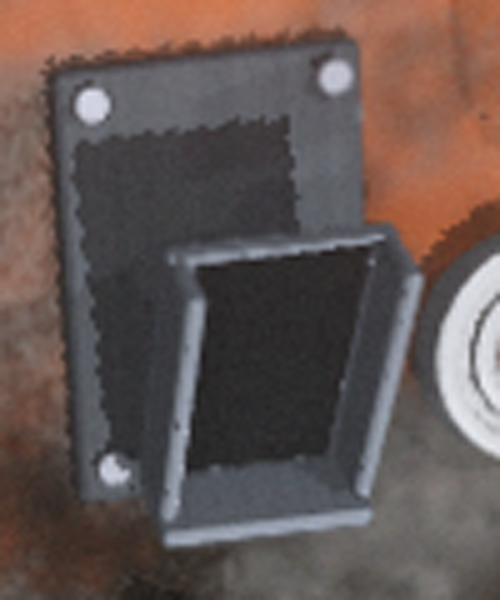

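View pics/z4.png

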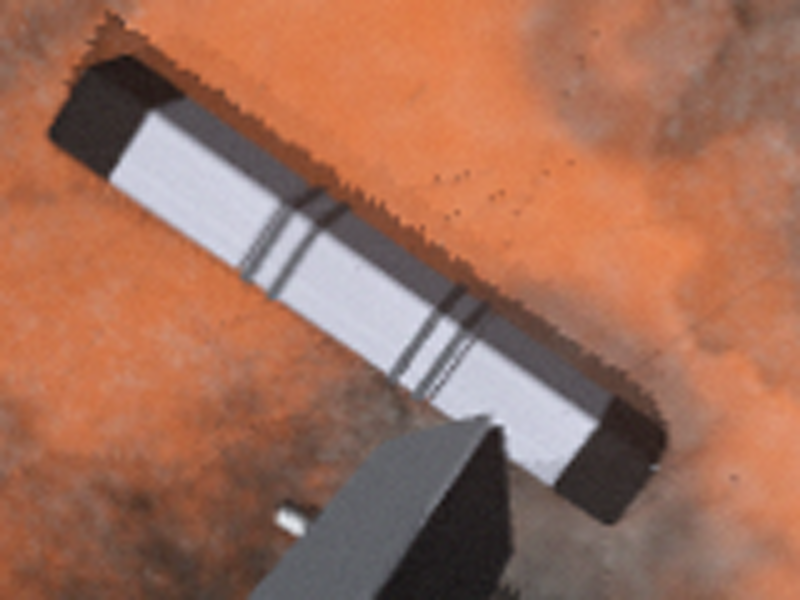

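Run:
```python
from h import *
M1,M2=np.load('pics/w1_T.npy'),np.load('pics/w2_T.npy')
def one(n,p,M):
    o,v=rays(n,[p],M);return o,v[0]
pts={'upL':((160,276),(168,258)),'upR':((342,263),(388,232)),'ftL':((195,515),(165,543)),'ftR':((375,490),(370,520)),'scL':((131,130),(92,104)),'scR':((344,104),(336,76))}
P={}
for k,(a,b) in pts.items():
    P[k],e=tri([one('wrist',(a[0]/5+215,a[1]/5+120),M1),one('wrist',(b[0]/5+315,b[1]/5+85),M2)]);print(k,P[k].round(4),np.round(e,4))
up=(P['upL']+P['upR'])/2;ft=(P['ftL']+P['ftR'])/2
d=(up-ft)[:2];print('up dir',np.degrees(np.arctan2(d[1],d[0])),'up',up,'ft',ft)
l=(P['upR']-P['upL']);print('perp yaw',np.degrees(np.arctan2(l[1],l[0])));l=(P['scR']-P['scL']);print('perp yaw',np.degrees(np.arctan2(l[1],l[0])))
q=np.array([(152,110),(112,180),(610,415),(557,485)])/5+[75,135]
C=onplane('wrist',q,.024,M2);print(C.round(4),C.mean(0));e=(C[2]+C[3]-C[0]-C[1])/2;print(np.degrees(np.arctan2(e[1],e[0])),np.linalg.norm(e),np.linalg.norm(C[0]-C[1]))
# bar height by scene/side/wrist midpoint of silver top edges
s=10/3
Ts,Td=T('scene'),T('side')
for nm,w,sc,sd in [('A',q[0],None,(0,0))]: pass
# silver top corner common: far edge ends
print('proj scene',((proj('scene',C,Ts)-[240,180])*s).round(0),'side',((proj('side',C,Td)-[200,215])*s).round(0))
```

```text
upL [0.489  0.2466 0.0564] [0.0005 0.0005]
upR [0.5023 0.2928 0.0659] [0.0004 0.0004]
ftL [0.5599 0.2251 0.0416] [0.0002 0.0002]
ftR [0.5752 0.2753 0.0399] [0.0005 0.0005]
scL [0.4546 0.2515 0.0124] [0.0001 0.0001]
scR [0.4724 0.3107 0.0137] [0.0002 0.0002]
up dir 164.79053609762494 up [0.49566919 0.26973089 0.06113314] ft [0.56751506 0.25019806 0.0407453 ]
perp yaw 73.944575510512
perp yaw 73.26284667478917
[[ 0.395  -0.0402  0.024 ]
 [ 0.4067 -0.0594  0.024 ]
 [ 0.5171  0.0314  0.024 ]
 [ 0.5293  0.0092  0.024 ]] [ 0.46202306 -0.01476459  0.024     ]
29.821656214720466 0.1410386370547367 0.02242683829817793
proj scene [[313. 118.]
 [315. 102.]
 [ 70.  95.]
 [ 80.  77.]] side [[ 81. 170.]
 [108. 194.]
 [282.  48.]
 [312.  72.]]
```

Both heights agree with the text: the upper floor edge triangulates at z=61 mm and the bar top sits at 24 mm. The bar's middle is at about (0.462,-0.015), yaw 30°. Next I move above it.

```bash
python3 -m crank '[[-1,-0.01,-0.03,0,0.18],[-1,-0.02,-0.06,0,0.36],[-1,-0.03,-0.09,0,0.54],[-1,-0.04,-0.12,0,0.72],[-1,-0.047,-0.145,0.02,0.9],[-1,-0.047,-0.145,0.04,1.08],[-1,-0.047,-0.145,0.06,1.26],[-1,-0.047,-0.145,0.09,1.44],[-1,-0.047,-0.145,0.09,1.62],[-1,-0.047,-0.145,0.09,1.8],[-1,-0.047,-0.145,0.09,1.98],[-1,-0.047,-0.145,0.09,2.16],[-1,-0.047,-0.145,0.09,2.2],[-1,-0.047,-0.145,0.09,2.2]]'
python3 - <<'E'
from h import *
snap('wrist','w3');s=sense();print(s['joints'].round(2),s['eef_pos'])
x=R.from_quat(s['eef_rot']).as_matrix()[:,0];print(x,np.degrees(np.arctan2(x[1],x[0])))
E
```

```text
t: 3.62
eef_pos: [0.4634, -0.0137, 0.1659]
eef_rot: [0.965, 0.263, 0.0, -0.0]
wrist_force: [-0.1, -0.8, 0.3]
finger_gap: 0.998
[-0.69  0.13  0.64  2.14 -0.1   0.9  -1.03] [ 0.46320913 -0.01411613  0.16580801]
[8.61373872e-01 5.07971429e-01 2.80809726e-04] 30.528803226421736
```

View pics/w3.png

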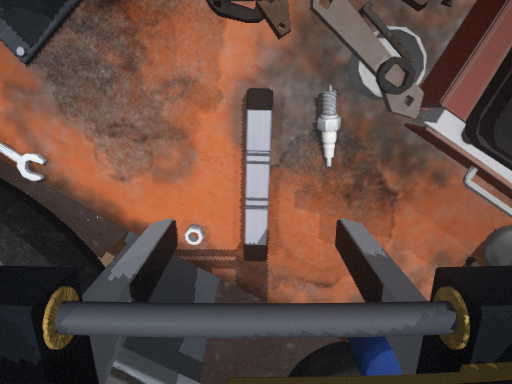

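The bar stands nearly vertical in the image, columns 246–271 and rows 89–260, with rings near rows 156 and 203.

Run:
```python
from h import *
im=cv2.imread('pics/w3.png');M=np.load('pics/w3_T.npy')
b,g,r=[im[...,i].astype(int) for i in range(3)]
m=((b>150)&(abs(r-b)<50)).astype(np.uint8);m[:, :240]=0;m[:,285:]=0;m[:80]=0;m[265:]=0
m=cv2.morphologyEx(m,cv2.MORPH_CLOSE,np.ones((9,3)))
n,l,st,ce=cv2.connectedComponentsWithStats(m);i=1+np.argmax(st[1:,4]);print(st[i])
c=max(cv2.findContours((l==i).astype(np.uint8),0,2)[0],key=cv2.contourArea)
q=cv2.boxPoints(cv2.minAreaRect(c));print(q)
C=onplane('wrist',q,.024,M);print(C.round(4),C.mean(0));
s=sense();Rm=R.from_quat(s['eef_rot']).as_matrix();print('tool',((C-s['eef_pos'])@Rm).round(4), ((C.mean(0)-s['eef_pos'])@Rm).round(4))
```

```text
[ 245  110   26  134 2903]
[[244.71239 242.956  ]
 [247.2769  109.60148]
 [270.3645  110.04547]
 [267.8     243.4    ]]
[[ 0.3954 -0.04    0.024 ]
 [ 0.5168  0.0272  0.024 ]
 [ 0.5277  0.0079  0.024 ]
 [ 0.4075 -0.0615  0.024 ]] [ 0.46186132 -0.01660837  0.024     ]
tool [[-0.0716 -0.0121  0.1418]
 [ 0.0671 -0.0083  0.1418]
 [ 0.0667  0.0138  0.1418]
 [-0.0721  0.0125  0.1418]] [-0.0025  0.0015  0.1418]
```

```bash
python3 -m crank '[[-1,-0.0025,0.0015,0.05,0.018],[-1,-0.0025,0.0015,0.1,0.018],[-1,-0.0025,0.0015,0.14,0.018],[-1,-0.0025,0.0015,0.16,0.018],[-1,-0.0025,0.0015,0.16,0.018],[1,-0.0025,0.0015,0.16,0.018],[1,-0.0025,0.0015,0.16,0.018],[1,-0.0025,0.0015,0.16,0.018],[1,-0.0025,0.0015,0.16,0.018],[1,-0.0025,0.0015,0.16,0.018],[1,-0.0025,0.0015,0.16,0.018]]' 50
python3 - <<'E'
from h import *
s=sense();print({k:np.round(s[k],3) for k in('t','eef_pos','wrist_force','moment','finger_gap')})
E
```

```text
t: 5.05
eef_pos: [0.4619, -0.0167, 0.0058]
eef_rot: [0.967, 0.255, 0.0, -0.0]
wrist_force: [0.3, -0.6, -0.6]
finger_gap: 0.4
{'t': np.float64(5.05), 'eef_pos': array([ 0.462, -0.017,  0.006]), 'wrist_force': array([ 0.336, -0.603, -0.603]), 'moment': array([-0.023,  0.124,  0.028]), 'finger_gap': np.float64(0.4)}
```

```bash
python3 -m crank '[[1,0,0,0,0],[1,0,0,0,0],[1,0,0,0,0],[1,0,0,0,0]]' 50
python3 -m crank '[[1,0,0,-0.03,0],[1,0,0,-0.08,0],[1,0,0,-0.13,0],[1,0,0,-0.17,0],[1,0,0,-0.17,0],[1,0,0,-0.17,0],[1,0,0,-0.17,0],[1,0,0,-0.17,0]]' 50
python3 - <<'E'
from h import *
s=sense();print({k:np.round(s[k],3) for k in('t','eef_pos','wrist_force','moment','finger_gap')})
Rm=R.from_quat(s['eef_rot']).as_matrix();print(Rm.T@s['moment'],Rm.T@s['wrist_force'])
snap('scene','s4');snap('side','d4');snap('wrist','w4')
a,b,c=[cv2.imread(f'pics/{n}.png') for n in('s4','d4','w4')]
cv2.imwrite('pics/z5.png',np.hstack([cv2.resize(a[120:270,220:370],(400,400)),cv2.resize(b[120:300,180:360],(400,400))]))
E
```

```text
t: 5.55
eef_pos: [0.4618, -0.0167, 0.0058]
eef_rot: [0.967, 0.255, 0.0, -0.0]
wrist_force: [-0.0, -1.0, 0.1]
finger_gap: 0.25
t: 6.55
eef_pos: [0.4612, -0.017, 0.1749]
eef_rot: [0.967, 0.254, -0.001, 0.0]
wrist_force: [-0.3, 0.7, -3.9]
finger_gap: 0.25
{'t': np.float64(6.55), 'eef_pos': array([ 0.461, -0.017,  0.175]), 'wrist_force': array([-0.253,  0.692, -3.866]), 'moment': array([-0.218,  0.279,  0.012]), 'finger_gap': np.float64(0.25)}
[-0.05214257 -0.35043067 -0.0121029 ] [ 0.12755471 -0.7273805   3.86617002]
```

View pics/z5.png

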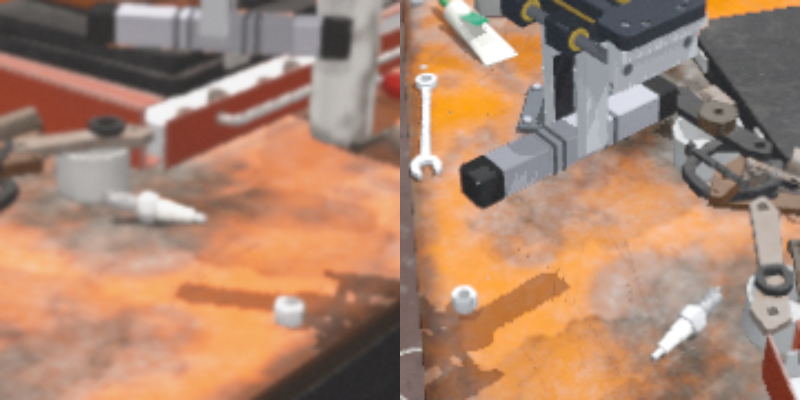

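View pics/w4.png

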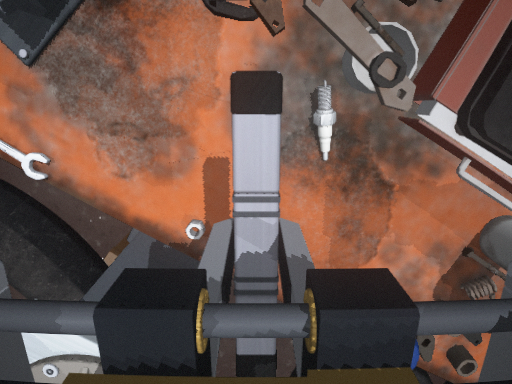

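Run:
```python
from h import *
s=sense();Rm=R.from_quat(s['eef_rot']).as_matrix();p=s['eef_pos'].copy()
a,b,c=[cv2.imread(f'pics/{n}.png') for n in('s4','d4','w4')]
z=p[2]-.0058+.012
d=Rm[:,0]*[1,1,0];d/=np.linalg.norm(d);n=np.array([-d[1],d[0],0])
for im,nm in((a,'scene'),(b,'side')):
  for tilt,col in((0,(0,255,0)),(8,(0,0,255)),(-8,(255,0,0))):
    t=np.radians(tilt);dd=d*np.cos(t)-np.array([0,0,np.sin(t)])
    for sg in(-1,1):
      c0=np.array([p[0],p[1],z])+sg*.09*dd
      if nm=='scene': print(0)
      u=proj(nm,[c0],T(nm))[0];cv2.circle(im,tuple(int(round(v*16)) for v in u),16,col,-1,shift=4)
def cr(i,x,y,w):return cv2.resize(i[y:y+w,x:x+w],(400,400),interpolation=cv2.INTER_CUBIC)
cv2.imwrite('pics/z6.png',np.hstack([cr(a,230,70,120),cr(b,190,130,140)]))
```

```text
0
0
0
0
0
0
```

View pics/z6.png

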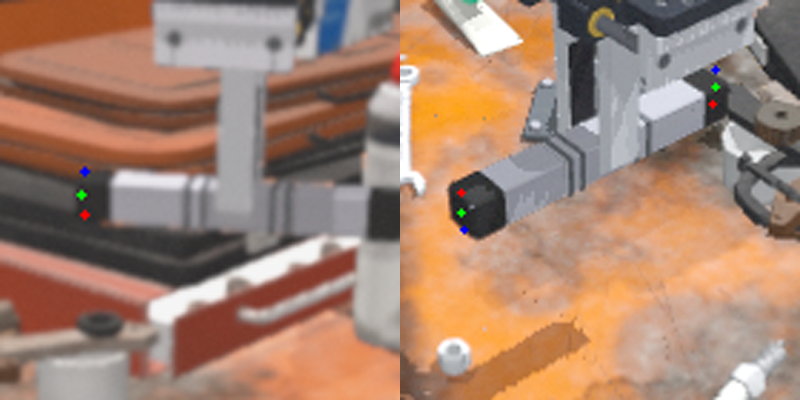

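The bar is held at about 17 cm and almost level. The moment is about +0.23–0.35 N m toward tool +x (the far end), which suggests that is the heavy end. To confirm, I'll ease the grip briefly and watch for droop.

```bash
python3 -m crank '[[1,0,0,0,0],[1,0,0,0,0]]' 25
python3 - <<'E'
from h import *
s=sense();Rm=R.from_quat(s['eef_rot']).as_matrix();print(Rm.T@s['moment'],s['wrist_force'])
snap('side','d5');snap('wrist','w5')
b,c=cv2.imread('pics/d5.png'),cv2.imread('pics/w5.png')
cv2.imwrite('pics/z7.png',np.hstack([cv2.resize(b[130:270,190:330],(400,400)),cv2.resize(c,(400,300))[:400] if 0 else cv2.copyMakeBorder(cv2.resize(c,(400,300)),0,100,0,0,0)]))
E
```

```text
t: 6.95
eef_pos: [0.4616, -0.0169, 0.1753]
eef_rot: [0.967, 0.254, -0.0, 0.0]
wrist_force: [-0.5, -0.8, -4.6]
finger_gap: 0.253
[ 0.0262893  -0.31710575  0.01605182] [-0.48413097 -0.79087168 -4.62870918]
```

View pics/z7.png

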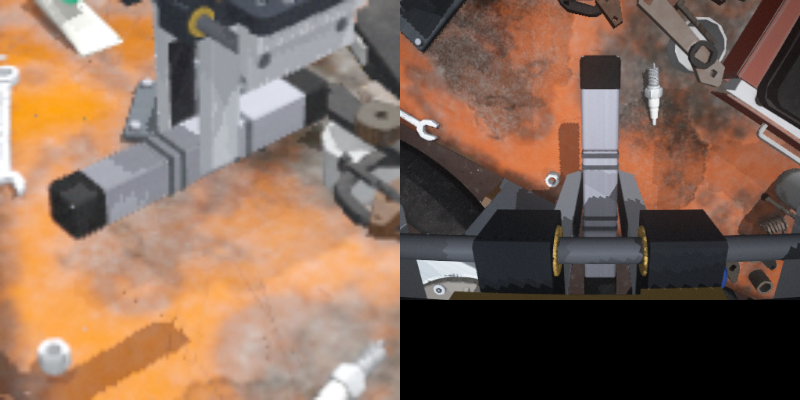

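```bash
python3 -m crank '[[1,0,0,0,0],[1,0,0,0,0]]' 14
python3 - <<'E'
from h import *
s=sense();Rm=R.from_quat(s['eef_rot']).as_matrix();print(Rm.T@s['moment'],s['wrist_force'])
snap('side','d6');snap('wrist','w6')
b,c=cv2.imread('pics/d6.png'),cv2.imread('pics/w6.png')
cv2.imwrite('pics/z8.png',np.hstack([cv2.resize(b[130:270,190:330],(400,400)),cv2.copyMakeBorder(cv2.resize(c,(400,300)),0,100,0,0,0)]))
E
```

```text
t: 7.3
eef_pos: [0.4616, -0.0168, 0.1754]
eef_rot: [0.967, 0.254, -0.0, 0.0]
wrist_force: [-0.4, 0.2, -4.8]
finger_gap: 0.256
[ 0.07568777 -0.26131335  0.02983277] [-0.3739805   0.17553164 -4.76724466]
```

View pics/z8.png

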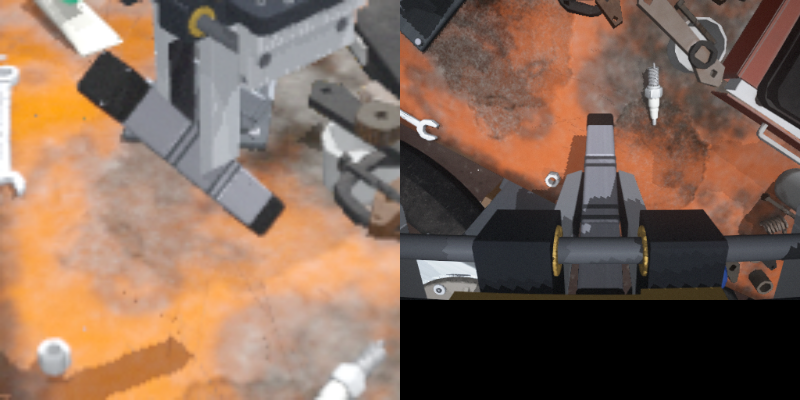

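The far end (tool +x) drops clearly, so it is the heavy one. I'll firm the grip straight away.

```bash
python3 -m crank '[[1,0,0,0,0],[1,0,0,0,0]]' 50
python3 - <<'E'
from h import *
snap('side','d7');snap('wrist','w7');snap('scene','s7');s=sense();print(s['eef_pos'],s['joints'])
b,c=cv2.imread('pics/d7.png'),cv2.imread('pics/w7.png')
a=cv2.imread('pics/s7.png')
cv2.imwrite('pics/z9.png',np.hstack([cv2.resize(b[130:270,190:330],(400,400)),cv2.resize(a[60:200,230:370],(400,400))]))
E
```

```text
t: 7.65
eef_pos: [0.4614, -0.0169, 0.1753]
eef_rot: [0.967, 0.254, -0.0, 0.0]
wrist_force: [0.6, -0.4, -5.5]
finger_gap: 0.25
[ 0.46141279 -0.01689863  0.17532329] [-0.74556902  0.11484863  0.70110227  2.13007998 -0.09206952  0.92653093
 -1.04853623]
```

View pics/z9.png

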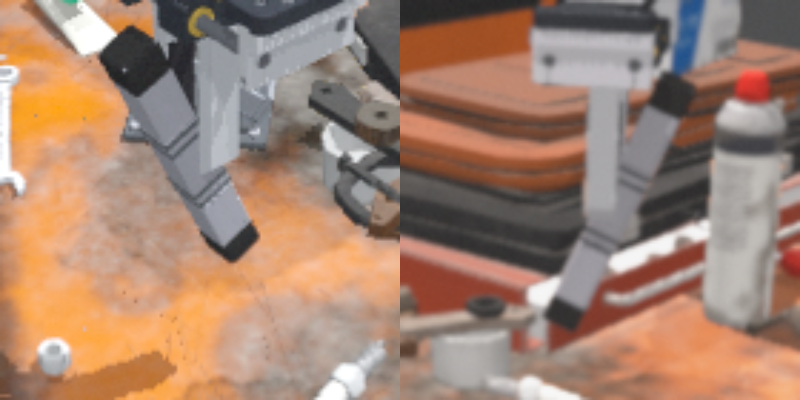

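Run:
```python
from h import *
k=.35
def one(n,p):
    o,v=rays(n,[p],T(n));return o,v[0]
P=[]
for sc,sd in (((166,312),(236,240)),((272,95),(138,65))):
    p,e=tri([one('scene',(sc[0]*k+230,sc[1]*k+60)),one('side',(sd[0]*k+190,sd[1]*k+130))]);print(p,e);P.append(p)
v=P[1]-P[0];print(np.linalg.norm(v),np.degrees(np.arctan2(v[2],np.hypot(v[0],v[1]))),np.mean(P,0))
```

```text
[ 0.48602476 -0.01000142  0.10261111] [np.float64(7.312405045137941e-06), np.float64(7.3124050450131706e-06)]
[ 0.43065077 -0.03980848  0.25260017] [np.float64(0.0007756852861835938), np.float64(0.0007756852861835607)]
0.16263904455998082 67.25289495696313 [ 0.45833777 -0.02490495  0.17760564]
```

The bar now hangs at about 67°. I'll bring it back to about 30° by setting the heavy end on bare bench and swinging the grip down about that tip.

```bash
python3 -m crank '[[1,0.02,0,0.04,0],[1,0.045,0,0.08,0],[1,0.045,0,0.09,0],[1,0.04,0,0.094,0],[1,0.034,0,0.098,0],[1,0.027,0,0.101,0],[1,0.02,0,0.105,0],[1,0.014,0,0.11,0],[1,0.008,0,0.1145,0],[1,0.002,0,0.12,0],[1,-0.003,0,0.126,0],[1,-0.003,0,0.126,0]]' 28
python3 -m crank '[[1,0,0,0,0],[1,0,0,-0.04,0],[1,0,0,-0.1,0],[1,0,0,-0.13,0],[1,0,0,-0.13,0]]' 55
python3 - <<'E'
from h import *
snap('side','d8');snap('scene','s8');s=sense();print(s['eef_pos'],s['joints'])
b=cv2.imread('pics/d8.png')
a=cv2.imread('pics/s8.png')
cv2.imwrite('pics/z10.png',np.hstack([cv2.resize(b[130:270,190:330],(400,400)),cv2.resize(a[60:200,230:370],(400,400))]))
E
```

```text
t: 9.3
eef_pos: [0.4582, -0.019, 0.0503]
eef_rot: [0.967, 0.254, -0.0, -0.0]
wrist_force: [-4.6, -1.6, 4.4]
finger_gap: 0.252
t: 9.93
eef_pos: [0.4595, -0.0185, 0.1822]
eef_rot: [0.967, 0.254, 0.002, -0.001]
wrist_force: [0.2, 0.6, -4.4]
finger_gap: 0.25
[ 0.45782465 -0.01869234  0.17972829] [-0.79097536  0.10102029  0.75041312  2.13417041 -0.08698061  0.93545486
 -1.04808536]
```

View pics/z10.png

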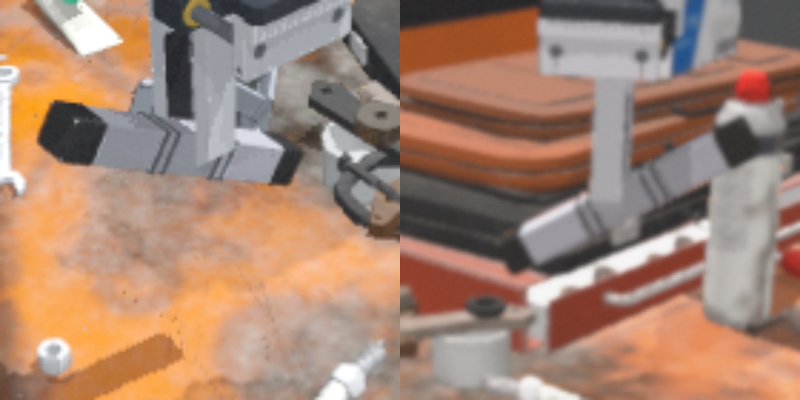

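Heavy end is now about 30° below level, with the sleeves at scene zoom (113,248)/(341,140) and side zoom (288,165)/(72,132). I'll measure it.

Run:
```python
from h import *
k=.35
def one(n,p):
    o,v=rays(n,[p],T(n));return o,v[0]
P=[]
for sc,sd in (((113,249),(286,165)),((341,141),(74,133))):
    p,e=tri([one('scene',(sc[0]*k+230,sc[1]*k+60)),one('side',(sd[0]*k+190,sd[1]*k+130))]);print(p,e);P.append(p)
v=P[1]-P[0];print(np.linalg.norm(v),np.degrees(np.arctan2(v[2],np.hypot(v[0],v[1]))),np.mean(P,0))
s=sense();Rm=R.from_quat(s['eef_rot']).as_matrix();print(s['eef_pos'],Rm.T@(np.mean(P,0)-s['eef_pos']),Rm[:,0])
x=Rm[:,0]
# home target: x of tool points down-slope
yaw=np.radians(163.7-180);print('need roll',-(yaw-np.arctan2(x[1],x[0])))
# world seat estimate -> tool delta for TCP at seat
seat=np.array([.4849,.2729,.081]);print('seat in tool',Rm.T@(seat-s['eef_pos']))
print(s['joints'])
```

```text
[0.51944002 0.00585437 0.14252109] [np.float64(0.0005263020797244691), np.float64(0.0005263020797243405)]
[ 0.39319843 -0.06001504  0.22805316] [np.float64(0.0015779161137997207), np.float64(0.0015779161137997788)]
0.16610674846849677 30.99226201196671 [ 0.45631922 -0.02708034  0.18528712]
[ 0.45782465 -0.01869234  0.17972829] [-0.00543388  0.00655715 -0.00556797] [8.70734168e-01 4.91753908e-01 3.20478838e-04]
need roll 0.7985915937913469
seat in tool [ 0.16693546 -0.24047353  0.09905289]
[-0.79097536  0.10102029  0.75041312  2.13417041 -0.08698061  0.93545486
 -1.04808536]
```

Angle is 31°, and the middle sits about 5 mm behind and 6–7 mm above the TCP. I'll carry the bar over the rest, heavy end down-slope, and look before lowering.

```bash
python3 -m crank '[[1,0.01,-0.02,0,0.05],[1,0.04,-0.06,0,0.2],[1,0.07,-0.1,0,0.35],[1,0.1,-0.145,0,0.5],[1,0.13,-0.19,0,0.65],[1,0.155,-0.225,0,0.8],[1,0.1656,-0.2421,0.01,0.8],[1,0.1656,-0.2421,0.03,0.8],[1,0.1656,-0.2421,0.04,0.8],[1,0.1656,-0.2421,0.04,0.8],[1,0.1656,-0.2421,0.04,0.8]]' 55
python3 - <<'E'
from h import *
snap('side','d9');snap('scene','s9');snap('wrist','w9');s=sense();print(s['eef_pos'],s['joints'])
x=R.from_quat(s['eef_rot']).as_matrix()[:,0];print(np.degrees(np.arctan2(x[1],x[0])))
b=cv2.imread('pics/d9.png');a=cv2.imread('pics/s9.png')
cv2.imwrite('pics/z11.png',np.hstack([cv2.resize(b[70:210,190:330],(400,400)),cv2.resize(a[170:310,90:230],(400,400))]))
E
```

```text
t: 11.4
eef_pos: [0.4833, 0.2732, 0.1404]
eef_rot: [0.99, -0.143, -0.0, -0.001]
wrist_force: [0.8, 0.4, -4.3]
finger_gap: 0.247
[0.48324389 0.27361257 0.14061048] [-1.15313484  0.35352365  0.64686673  1.97018644 -0.27115474  0.90196818
 -2.22308546]
-16.38932919127712
```

View pics/z11.png

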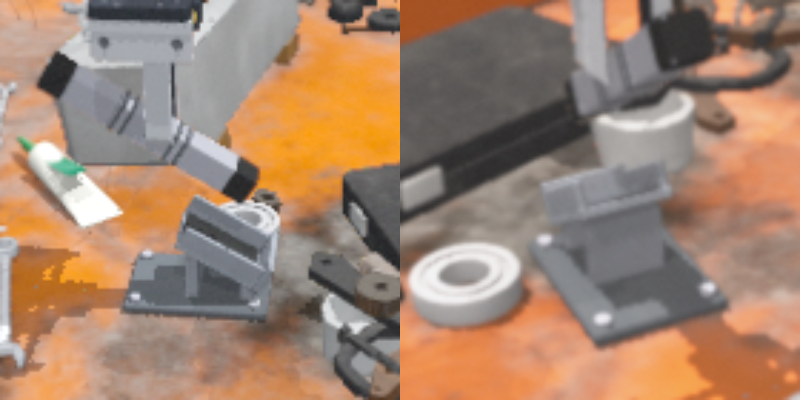

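View pics/w9.png

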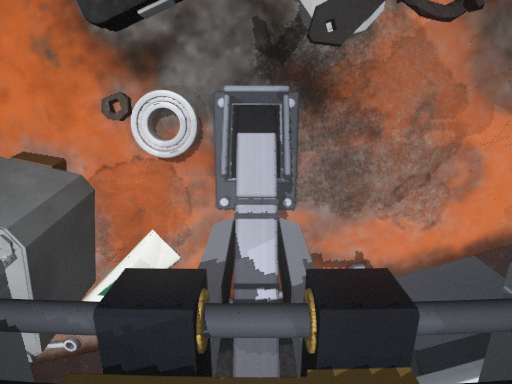

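Bar and channel line up in the wrist view: both centred near column 256, bar end just short of the foot stop. I'll lower it.

```bash
python3 -m crank '[[1,0,0,0.02,0],[1,0,0,0.04,0],[1,0,0,0.052,0],[1,0,0,0.057,0],[1,0,0,0.059,0],[1,0,0,0.06,0],[1,0,0,0.06,0],[1,0,0,0.06,0]]' 55
python3 - <<'E'
from h import *
snap('side','d10');snap('scene','s10');snap('wrist','w10');s=sense();print(s['eef_pos'],s['wrist_force'],s['moment'])
b=cv2.imread('pics/d10.png');a=cv2.imread('pics/w10.png')
cv2.imwrite('pics/z12.png',np.hstack([cv2.resize(b[90:190,205:305],(400,400)),cv2.resize(a[60:260,156:356],(400,400))]))
E
```

```text
t: 12.55
eef_pos: [0.4843, 0.2741, 0.0816]
eef_rot: [0.99, -0.143, 0.001, -0.002]
wrist_force: [1.2, -1.4, 7.9]
finger_gap: 0.251
[0.48430032 0.27402315 0.0815637 ] [ 0.75751927 -1.83560787  7.38380308] [-0.61249312 -0.44688128 -0.07110986]
```

View pics/z12.png

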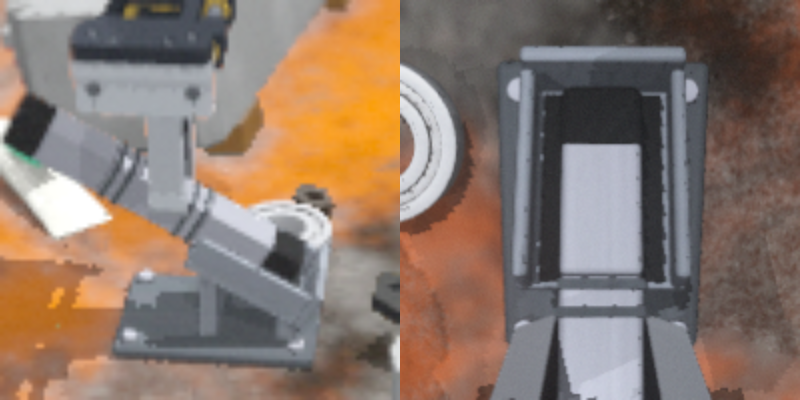

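The bar is touching the floor (about +8 N on the wrist) and centred between the walls. I'll ease the grip first, then open.

```bash
python3 -m crank '[[1,0,0,0,0],[1,0,0,0,0]]' 8
python3 -m crank '[[0.3,0,0,0,0],[0.3,0,0,0,0],[0,0,0,0,0],[0,0,0,0,0],[-0.3,0,0,0,0],[-0.5,0,0,0,0],[-0.6,0,0,0,0],[-0.6,0,0,0,0]]'
python3 - <<'E'
from h import *
snap('side','d11');snap('wrist','w11');s=sense();print(s['eef_pos'],s['wrist_force'],s['finger_gap'])
b=cv2.imread('pics/d11.png');a=cv2.imread('pics/w11.png')
cv2.imwrite('pics/z13.png',np.hstack([cv2.resize(b[90:190,205:305],(400,400)),cv2.resize(a[60:260,156:356],(400,400))]))
E
```

```text
t: 12.95
eef_pos: [0.4842, 0.2741, 0.0816]
eef_rot: [0.99, -0.143, 0.001, -0.002]
wrist_force: [1.1, -0.2, 1.2]
finger_gap: 0.255
t: 13.95
eef_pos: [0.4842, 0.2741, 0.0816]
eef_rot: [0.99, -0.143, 0.001, -0.002]
wrist_force: [-0.2, 0.7, 1.1]
finger_gap: 0.802
[0.48420534 0.27411827 0.08164587] [0.4002472  0.03918596 0.46210715] 0.800830463575949
```

View pics/z13.png

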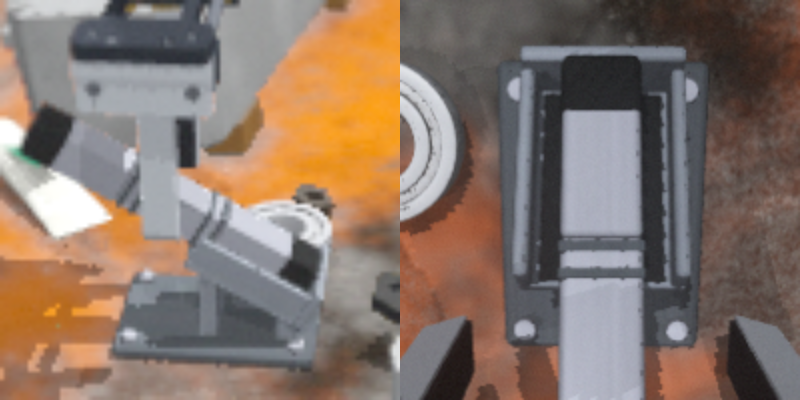

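The bar slid home against the stop and the fingers are clear on both sides. I'll retreat straight up.

```bash
python3 -m crank '[[-0.6,0,0,-0.03,0],[-0.6,0,0,-0.08,0],[-0.6,0,0,-0.13,0],[-0.6,0,0,-0.16,0],[-0.6,0,0,-0.16,0],[-0.6,0,0,-0.16,0],[-0.6,0,0,-0.16,0]]'
python3 - <<'E'
from h import *
snap('side','d12');snap('scene','s12');snap('wrist','w12');s=sense();print(s['t'],s['eef_pos'],s['wrist_force'])
b=cv2.imread('pics/d12.png');a=cv2.imread('pics/s12.png')
seat=np.array([.4849,.2729,.081]);u=np.array([-.9598*.866,.2807*.866,.5])
for im,n in((a,'scene'),(b,'side')):
  for q in proj(n,[seat+u*.09,seat-u*.09],T(n)): cv2.circle(im,tuple(int(round(v*16)) for v in q),16,(0,255,0),-1,shift=4)
cv2.imwrite('pics/z14.png',np.hstack([cv2.resize(b[80:200,195:315],(400,400)),cv2.resize(a[190:310,100:220],(400,400))]))
E
```

```text
t: 14.92
eef_pos: [0.4834, 0.2733, 0.2406]
eef_rot: [0.99, -0.143, 0.0, -0.001]
wrist_force: [-0.1, 0.1, 0.0]
finger_gap: 0.801
15.075 [0.48369118 0.27337046 0.24098938] [-0.42767611  1.09741924 -0.05115167]
```

View pics/z14.png

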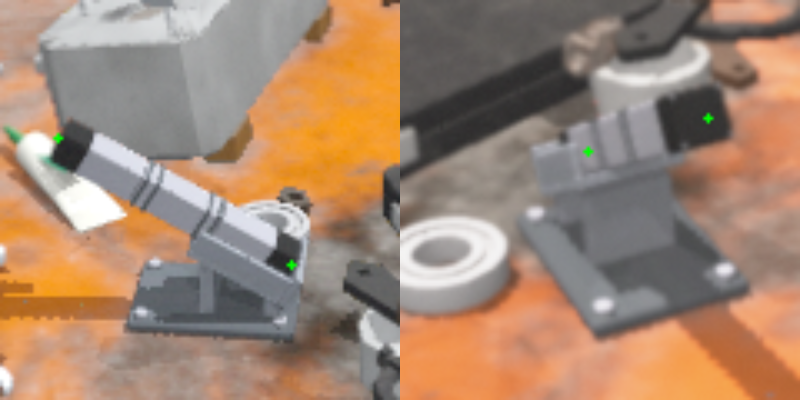

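The bar's ends match the predicted home points (green dots), it lies along the channel, and the gripper is well clear. Handing in.

```bash
python3 -c "
from plant import sign_off
print(sign_off())"
```

```text
the job is handed in; nothing more can be done
None
```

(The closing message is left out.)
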